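Fetch the union nut from behind the shower heads

ROBOT

A 7-joint arm with a two-finger parallel gripper is mounted at the origin on a cart in front of the work surface, level with it; the furniture and walls round the work are solid. World frame = base frame: x ahead of the robot, y to its left, z up, the work surface at z = 0. Lengths are in m, angles in rad, forces in N, time in s.
With the tool pointing down it reaches from about 0.4 to 0.9 m from the base axis. Payload 5.5 kg.
Tool frame: the origin (TCP) lies midway between the tips of the shut fingers; the grasp point (between the pads) lies 19 mm behind it (manip.grip_depth is the distance from the TCP to the grasp point, in m); z points along the fingers, x is the direction in which the jaws open and shut, and the axes are right-handed (so a half turn about z gives the same grasp; the last joint's range is limited). The gripper opens to 92 mm and grips with 3 to 60 N. Pads are 19 mm wide; open, the fingers measure 130 mm over their backs; the gripper's body (75 mm by 190 mm) begins 47 mm behind the grasp point.
Start: joints at [1.562, 0.501, -0.427, 1.55, 0.221, 1.138, -0.21], TCP at [0.175, -0.626, 0.227] pointing down, gripper open.
Joint ranges: [-2.88, 2.88], [-0.31, 2.03], [-1.54, 1.56], [0.2, 2.42], [-1.41, 4.55], [0.19, 2.02], [-2.57, 2.57]. Speed limits (rad/s): [2.57, 2.57, 3.14, 3.14, 3.14, 3.14, 3.14].

INTERFACE

Orientations are given as a unit quaternion [x, y, z, w].
In Python, from bench import manip, effector, viewer gives the robot as it stands. Calls block until the motion is done:
- manip.move_pose(position, orientation): joint-space move of the TCP to a pose.
- manip.servo_line(position, ori=None, vel=0.15): straight line of the TCP; ori=None keeps the orientation; vel is the mean speed in m/s.
- manip.movej(angles): joint-space move.
- effector.open_jaws() and effector.close(f_grip=None): open the fingers fully, or close them until they stop; f_grip is the grip in N (None keeps the last).
- manip.sleep(seconds).
- manip.solve_ik(position, orientation): joint angles nearest the present ones, or None.
- viewer.get_image(name): name is "scene" or "top" or "wrist"; returns the picture (384x512x3 uint8, red, green, blue); there is no depth.
- viewer.get_calibration(name): a dict with "vfov" (degrees; the focal length in pixels is half the picture's height over the tangent of half this angle, whatever the lens; pixels are square), "cx", "cy" (the principal point, pixels), "eye" and "attitude" of the camera in the world. Camera axes: x right, y down, z forward; pixel columns grow to the right and rows downward; lengths in m; the calibration is good to about 2 mm. A picture is of the moment at which its call begins: read the wrist's pose just before it. get_calibration takes no time and is no camera call; for the wrist camera it gives the pose at the moment of the call.
A pose or a line that the arm cannot do raises manip.PlanningError and nothing moves.
- manip.hand_in(): hands the job in, once; it reports no verdict.
Readings, each from a call of its own:
- manip.current_clock(): time.
- manip.current_q(): joint angles.
- manip.current_joint_velocities(): joint speeds.
- manip.current_tau(): joint torques, N m.
- manip.current_tool_pos(): TCP position.
- manip.current_tcp_rot(): TCP orientation.
- manip.current_force(): force on the tool from outside, world axes, zero at the start.
- manip.current_wrist_torque(): the same for the moment, N m.
- manip.current_finger_gap(): finger opening in m.
Only numpy, scipy, OpenCV 4.12 (cv2) and the standard library are available. Lean on these libraries where they do the work, as an engineer would, in place of code of your own. Each camera call takes 0.05 s, during which the arm holds its last target.

TASK

A union nut lies behind the two shower heads in the holding bay. Move both heads out of the way onto the white mat, then put the nut in the red tray, and only then stand each head back exactly where it stood before (blue-capped and yellow-capped not swapped). Keep the heads upright and leave the other things alone.

Things in the scene. Friction and masses are not known exactly. Their poses are not given: they have to be found in the camera images.
- blue_head_centre (a point): Pale grey shower head, spray face down, with a BLUE cap on its neck; 94 mm tall. Disc of 125 mm diameter, 17 mm thick at the rim, 30 mm at the middle; then a cone under 42 mm wide up to 63 mm above the bottom; the cap on top is an upright cylinder of 28 mm diameter, 70 to 94 mm above the bottom: grasp it from above. 0.37 kg. Point: on its axis, half-way up (47 mm above the bottom); z up.
- yellow_head_centre (a point): The same shower head with a YELLOW cap; sizes and point as for the blue one. Blue and yellow start on the bay's two places, either way round.
- union_nut_centre (a point): Pale grey metal hexagon union nut lying flat on the bay's board, behind the gap between the heads (towards the rail): 29 mm across flats, 32 mm across corners, 12 mm high, 50 g. Point: its centre, 6 mm above its underside. Its x axis is square to a pair of flats and within 10 degrees of the bay's y axis: close the fingers along it.
- bay: Holding bay, fixed: black board 6 mm thick, with a bright metal stop rail (top 31 mm above the worktop) on its far long edge. Origin on the worktop; z up, x to the rail, y along it. Board: x -76 to +66, y -132 to +132 mm; rail's near face at x +58. Heads stand at about x -10, y +-68 mm, the nut at x +36, y 0, too tight for fingers between discs and rail until the heads are gone.
- mat: Side area, fixed: white flat mat 160 x 290 x 4 mm, long side along its y axis; origin at the centre of its underside on the worktop, z up. Both heads fit side by side at y = +-70 mm.
- tray: Red open square tray, fixed: 100 x 100 mm outside, 18 mm high, walls and floor 4 to 5 mm thick; origin at the centre of its underside on the worktop, z up. The nut goes in flat, near the middle.
- spool_centre (a point): Bystander, leave alone: blue spool of white thread tape lying flat, 64 x 55 x 16 mm; point at its centre.
- brush_centre (a point): Bystander, leave alone: purple scrubbing brush with a handle, 30 x 86 x 55 mm; point at its centre.
- gauge_centre (a point): Bystander, leave alone: grey steel plug gauge lying down, 21 x 106 x 21 mm; point at its centre.
There are look-alikes about, which are no part of the job. Leave any orange look-alike of the part that bears blue_head_centre alone.

How it is judged:
By the outcome, as a careful person would: the job done as asked, in the order asked, and still so for the second after the job is handed in, with the robot touching nothing.
It also fails if it takes over 128 s, if anything falls off the work surface, if the arm or the gripper's body presses on something with over 40 N, if the wrist force passes 120 N, or if a joint passes its speed limit or range.

## Working session

There is one attempt and no reset: what is moved stays moved. The work goes in short steps, each a Python script; the robot and the scene stay as the last script left them, time stands still between calls to the robot, and variables do not carry over. Pictures are saved under pics/ and viewed, and the job is handed in when it is done.

```bash
ls; mkdir -p pics
python3 - <<'E'
from bench import manip, effector, viewer
import cv2
for n in ("scene","top","wrist"):
    c=viewer.get_calibration(n); print(n,c)
    im=viewer.get_image(n); cv2.imwrite(f"pics/{n}0.png",im[:,:,::-1])
print(manip.current_clock(),manip.current_tcp_rot(),manip.grip_depth)
E
```

```text
pics
scene {'vfov': 43.56684210402825, 'cx': 255.56409027929104, 'cy': 191.1515128417404, 'eye': array([-0.45631769, -0.87911886,  1.11785086]), 'attitude': array([ 0.81919999, -0.36307081,  0.17069413, -0.40982249])}
top {'vfov': 51.10319660012492, 'cx': 259.61830339143086, 'cy': 190.1579690135466, 'eye': array([0.39481676, 0.04888522, 1.45984736]), 'attitude': array([ 0.71546497, -0.69648744,  0.035707  , -0.04171485])}
wrist {'vfov': 60.88414916431817, 'cx': 258.680638115711, 'cy': 188.1391401478021, 'eye': array([ 0.25454997, -0.60298331,  0.38394692]), 'attitude': array([ 0.78677576, -0.59742027, -0.09406816,  0.12338602])}
0.15 [ 7.96406036e-01 -6.04761809e-01 -5.94037577e-04 -4.76667687e-04] 0.0188
```

View pics/scene0.png

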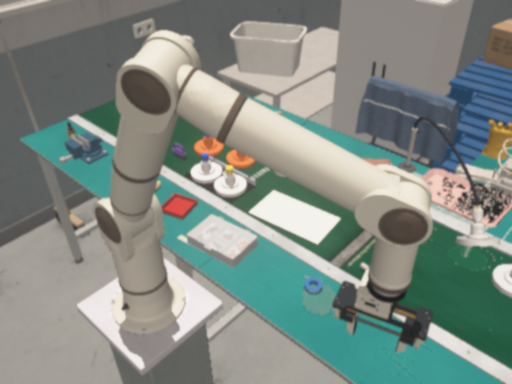

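View pics/top0.png

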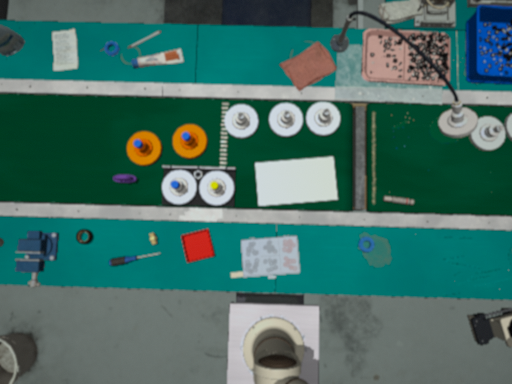

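View pics/wrist0.png

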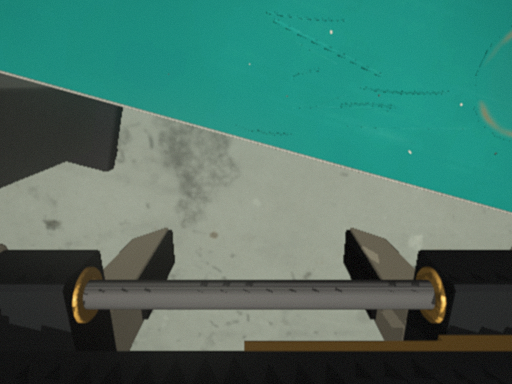

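Top view: bay at (199,186), with a blue-capped grey head at (180,186) and a yellow-capped one at (215,186). The orange look-alikes are at (143,147) and (189,140), and grey capless heads are at (241,121), (286,119) and (323,118). Mat at (297,181), red tray at (198,245). Next I'll get coarse positions, then a wrist close-up.

```bash
cat > h.py <<'E'
from bench import manip, effector, viewer
import numpy as np, cv2
from scipy.spatial.transform import Rotation as R
def grab(n,name=None):
    c=viewer.get_calibration(n); im=viewer.get_image(n)
    if name: cv2.imwrite(f"pics/{name}.png",im[:,:,::-1])
    return im,c
def ray(c,uv):
    f=192/np.tan(np.radians(c['vfov'])/2)
    uv=np.atleast_2d(uv).astype(float)
    d=np.c_[(uv[:,0]-c['cx'])/f,(uv[:,1]-c['cy'])/f,np.ones(len(uv))]
    return R.from_quat(c['attitude']).apply(d)
def cast(c,uv,z):
    d=ray(c,uv); e=c['eye']; return e+d*((z-e[2])/d[:,2])[:,None]
def proj(c,p):
    f=192/np.tan(np.radians(c['vfov'])/2)
    q=R.from_quat(c['attitude']).inv().apply(np.atleast_2d(p)-c['eye'])
    return np.c_[c['cx']+f*q[:,0]/q[:,2],c['cy']+f*q[:,1]/q[:,2]]
def down(yaw): # tool x axis at angle yaw in the world, z down
    return (R.from_euler('z',yaw)*R.from_quat([1,0,0,0])).as_quat()
def hsv(im): return cv2.cvtColor(im,cv2.COLOR_RGB2HSV)
def blobs(m,amin=20):
    n,l,s,c=cv2.connectedComponentsWithStats(m.astype(np.uint8))
    return [(i,s[i],c[i]) for i in range(1,n) if s[i][4]>=amin],l
E
python3 - <<'E'
from h import *
np.set_printoptions(precision=4,suppress=True)
c=viewer.get_calibration('top')
for n,uv,z in [('blue',(177,186),.1),('yel',(214,186),.1),('mat',(297,181),.004),('tray',(198,245),.0),('bayc',(199,186),.006)]:
    print(n,cast(c,uv,z)[0])
print('mat corners',cast(c,[(255,163),(335,156),(339,199),(258,206)],.004))
w=viewer.get_calibration('wrist')
Rt=R.from_quat(manip.current_tcp_rot())
print('cam in tool',Rt.inv().apply(w['eye']-manip.current_tool_pos()),(Rt.inv()*R.from_quat(w['attitude'])).as_euler('xyz',degrees=True))
im=cv2.imread('pics/top0.png')
cv2.imwrite('pics/topz.png',cv2.resize(im[100:270,90:350],None,fx=3,fy=3,interpolation=cv2.INTER_CUBIC))
E
```

```text
blue [0.551 0.345 0.1  ]
yel [0.5544 0.2185 0.1   ]
mat [ 0.592  -0.0722  0.004 ]
tray [0.3504 0.2802 0.    ]
bayc [0.5639 0.285  0.006 ]
mat corners [[ 0.6547  0.0832  0.004 ]
 [ 0.6884 -0.2102  0.004 ]
 [ 0.5301 -0.2257  0.004 ]
 [ 0.4968  0.0678  0.004 ]]
cam in tool [-0.0004 -0.0834 -0.1582] [-17.8537   0.0677   0.0029]
```

View pics/topz.png

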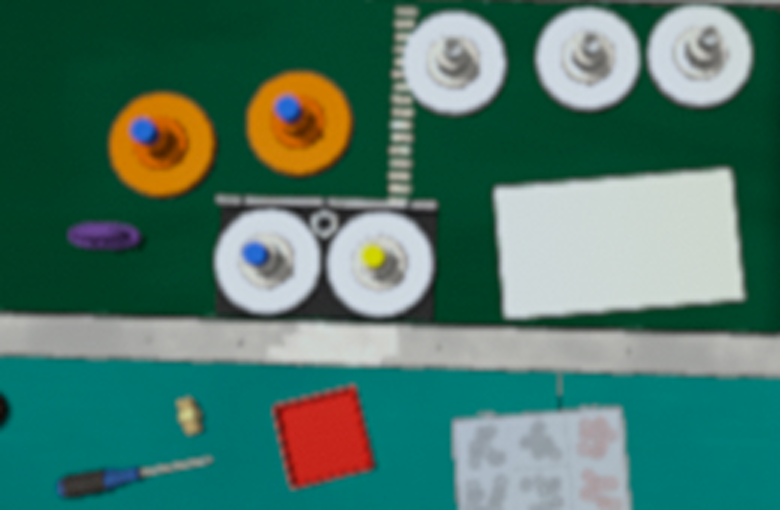

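The heads, nut (198,174), rail, mat and tray are all clearly identified. Next is a wrist close-up of the bay.

Run:
```python
from h import *
t=manip.current_clock()
q=down(-np.pi/2)
print(manip.solve_ik([.55,.285,.30],q))
manip.move_pose([.55,.285,.30],q)
print(manip.current_clock()-t, manip.current_tool_pos())
im,c=grab('wrist','w1'); np.save('w1c.npy',c,allow_pickle=True)
```

```text
[-0.36502433  0.3623248  -0.20647794  1.55151259  0.07702202  1.23573711
 -2.15460749]
3.4417 [0.55056661 0.28389502 0.29991664]
```

View pics/w1.png

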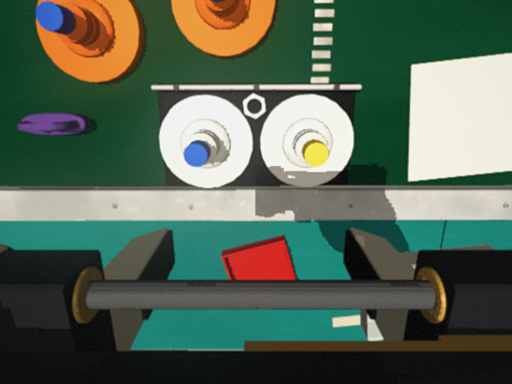

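The wrist view shows the blue cap at (197,153), yellow cap at (316,152), nut at (254,105), rail at about row 88, orange heads at the top left, the mat on the right and the tray at (260,262). Now measuring.

```bash
cat > meas.py <<'E'
from h import *
np.set_printoptions(precision=4,suppress=True)
def cap(im,c,col,roi,zc=.088):
    H=hsv(im).astype(int); h,s,v=H[...,0],H[...,1],H[...,2]
    m=((h>100)&(h<130)&(s>130)&(v>60)) if col=='b' else ((h>22)&(h<36)&(s>120)&(v>70))
    k=np.zeros_like(m); x0,y0,x1,y1=roi; k[y0:y1,x0:x1]=1; m=m&k
    B,l=blobs(m); b=max(B,key=lambda b:b[1][4])
    cs,_=cv2.findContours((l==b[0]).astype(np.uint8),cv2.RETR_EXTERNAL,cv2.CHAIN_APPROX_NONE)
    hull=cv2.convexHull(max(cs,key=len)); M=cv2.moments(hull); uv=(M['m10']/M['m00'],M['m01']/M['m00'])
    return uv,cast(c,uv,zc)[0],b[1]
E
python3 - <<'E'
from meas import *
im=cv2.imread('pics/w1.png')[:,:,::-1].copy(); c=np.load('w1c.npy',allow_pickle=True).item()
print('blue',cap(im,c,'b',(150,100,270,190))); print('yel',cap(im,c,'y',(270,100,360,190)))
z=cv2.resize(im[75:215,145:370],None,fx=3.5,fy=3.5,interpolation=cv2.INTER_CUBIC)
cv2.imwrite('pics/w1z.png',z[:,:,::-1])
# discs
g=cv2.cvtColor(im,cv2.COLOR_RGB2GRAY); H=hsv(im)
for nm,(x0,x1) in dict(b=(155,256),y=(257,360)).items():
    m=np.zeros(g.shape,bool); m[91:188,x0:x1]=(g[91:188,x0:x1]>75)
    m=cv2.morphologyEx(m.astype(np.uint8),cv2.MORPH_OPEN,np.ones((9,9)))
    cs,_=cv2.findContours(m,cv2.RETR_EXTERNAL,cv2.CHAIN_APPROX_NONE)
    k=cv2.convexHull(max(cs,key=cv2.contourArea)); M=cv2.moments(k); uv=(M['m10']/M['m00'],M['m01']/M['m00'])
    print('disc',nm,uv,cv2.minEnclosingCircle(k),cast(c,uv,.0145)[0])
E
```

```text
blue ((195.5037688442211, 154.2788944723618), array([0.5559, 0.3566, 0.088 ]), array([184, 143,  24,  23, 417], dtype=int32))
yel ((314.97508417508413, 152.43131313131312), array([0.5577, 0.2191, 0.088 ]), array([302, 140,  27,  26, 498], dtype=int32))
disc b (205.39993865609662, 140.85739901849755) ((204.36688232421875, 142.10064697265625), 49.00428771972656) [0.5589 0.3563 0.0145]
disc y (306.469480889903, 140.35933637573683) ((307.26171875, 141.60353088378906), 48.93198776245117) [0.5593 0.2186 0.0145]
```

View pics/w1z.png

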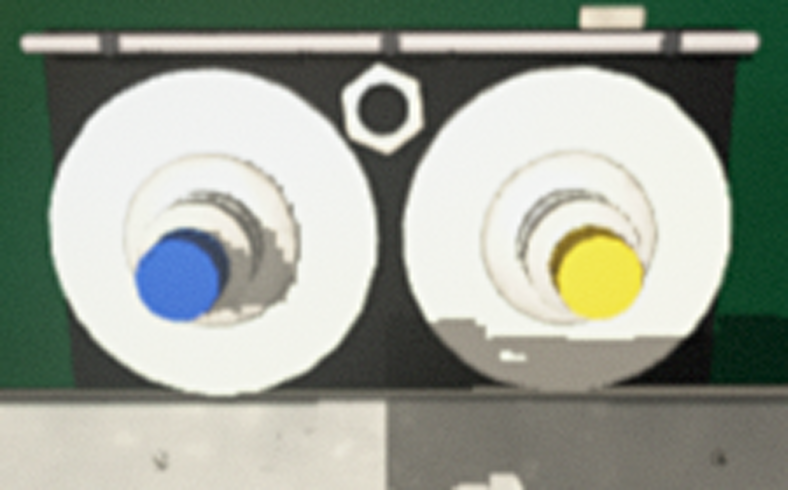

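The enlarged crop confirms a grey head with a blue cap on the left, a grey head with a yellow cap on the right, and the hexagon nut between them by the rail. Cap and disc estimates agree to about 3 mm. I'll take one nearer view for accuracy.

Run:
```python
from meas import *
t=manip.current_clock()
manip.move_pose([.49,.288,.22],down(-np.pi/2))
manip.sleep(.2)
im,c=grab('wrist','w2'); np.save('w2c.npy',c,allow_pickle=True)
print(manip.current_clock()-t, manip.current_tool_pos(),c['eye'])
print('blue',cap(im,c,'b',(60,0,256,384))); print('yel',cap(im,c,'y',(256,0,480,384)))
```

```text
0.7332999999999998 [0.4916 0.2882 0.2212] [0.5747 0.2883 0.3798]
blue ((179.3900755124056, 105.52427184466019), array([0.557 , 0.3572, 0.088 ]), array([164,  90,  32,  32, 799], dtype=int32))
yel ((338.8482871125612, 104.49719050208445), array([0.5577, 0.2189, 0.088 ]), array([321,  89,  36,  33, 909], dtype=int32))
```

View pics/w2.png

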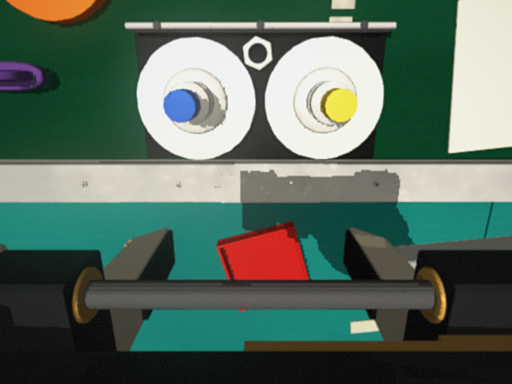

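Cap positions from both views agree to about 1 mm: blue at (.557,.357), yellow at (.558,.219). The arm settles 1–2 mm off target, so I'll correct from the readings. Yellow is moved first.

```bash
cat >> meas.py <<'E'
def line(p,vel=.15,fix=0,q=None):
    p=np.array(p,float); cmd=p.copy(); manip.servo_line(list(p),ori=q,vel=vel)
    for i in range(fix):
        manip.sleep(.15); e=p-manip.current_tool_pos()
        if np.linalg.norm(e)<.0004: break
        cmd=cmd+e; manip.servo_line(list(cmd),vel=.05)
    return manip.current_tool_pos()
Q=down(-np.pi/2)
MC=np.array([.592,-.0722]); MY=np.array([-.115,.993])
SLOT={'y':MC-.07*MY,'b':MC+.07*MY}
ZG=.0712
E
python3 - <<'E'
from meas import *
t=manip.current_clock()
p=[.5577,.219]
manip.move_pose(p+[.15],Q)
print(line(p+[ZG],.15,3), manip.current_force())
effector.close(25); print('gap',manip.current_finger_gap(),manip.current_tool_pos(),manip.current_force())
np.save('gy.npy',manip.current_tool_pos())
line(p+[.18],.15); print(manip.current_force(),manip.current_finger_gap())
print(manip.current_clock()-t)
grab('wrist','w3'); grab('scene','s3')
E
```

```text
[0.5576 0.219  0.071 ] [ 0.0911  0.2895 -0.2332]
gap 0.02742644183564681 [0.5576 0.2192 0.0711] [ 0.5883  0.8732 -0.7487]
[ 0.5283 -0.0238 -3.8834] 0.027225626965655884
4.074999999999999
```

View pics/w3.png

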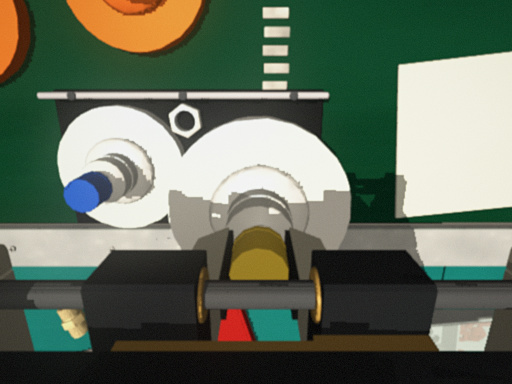

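Yellow head is held upright and clear of the bay (cap at (258,255)). Now to the far mat slot.

Run:
```python
from meas import *
t=manip.current_clock()
s=list(SLOT['y'])
line(s+[.18],.25)
print(line(s+[ZG-.002+.004],.12,2), manip.current_force())
print(line(s+[ZG-.002+.0003],.03), manip.current_force())
manip.sleep(.2); print(manip.current_tool_pos(), manip.current_force())
np.save('my.npy',manip.current_tool_pos())
effector.open_jaws(); manip.sleep(.2)
line(s+[.20],.2)
p=[.557,.3567]
line(p+[.20],.3)
im,c=grab('top','t4'); grab('scene','s4')
print(manip.current_clock()-t,manip.current_clock())
cv2.imwrite('pics/t4z.png',cv2.resize(im[100:270,130:390],None,fx=3,fy=3,interpolation=cv2.INTER_CUBIC)[:,:,::-1])
```

```text
[ 0.6002 -0.1418  0.0732] [-0.2729  0.4389 -3.497 ]
[ 0.5999 -0.1417  0.0692] [ 0.1864 -0.1715 -4.288 ]
[ 0.5999 -0.1417  0.0694] [ 0.228  -0.3318 -3.9981]
7.958299999999998 16.5083
```

View pics/t4z.png

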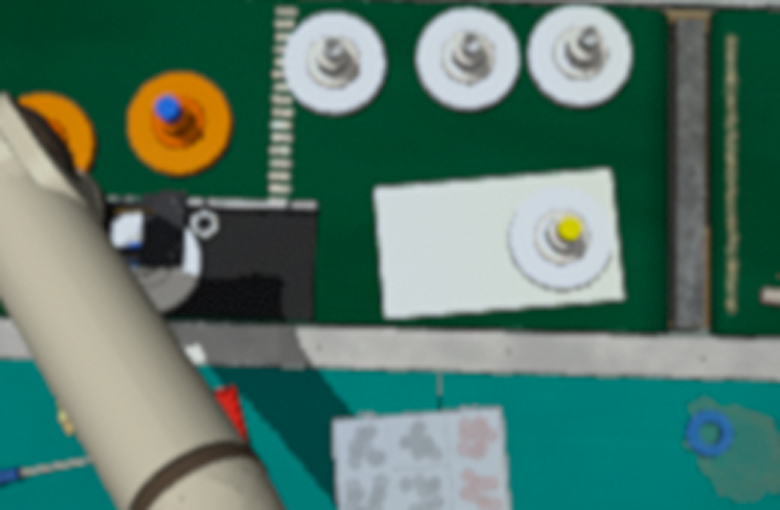

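Yellow stands on the mat at (564,235) in the crop, well inside the edges. Now blue.

Run:
```python
from meas import *
t=manip.current_clock()
p=[.557,.3567]
print(line(p+[ZG],.15,3), manip.current_force())
effector.close(25); print('gap',manip.current_finger_gap(),manip.current_tool_pos(),manip.current_force())
np.save('gb.npy',manip.current_tool_pos())
line(p+[.18],.15); print(manip.current_force())
s=list(SLOT['b'])
line(s+[.18],.25)
print(line(s+[ZG+.002],.12,2))
line(s+[ZG-.0022],.03)
manip.sleep(.2); print(manip.current_tool_pos(), manip.current_force())
np.save('mb.npy',manip.current_tool_pos())
effector.open_jaws(); manip.sleep(.2)
line(s+[.20],.2)
line([.52,.288,.20],.3); manip.sleep(.2)
im,c=grab('wrist','w5');np.save('w5c.npy',c,allow_pickle=True); im,c=grab('top','t5')
print(manip.current_clock()-t,manip.current_clock())
cv2.imwrite('pics/t5z.png',cv2.resize(im[100:270,130:390],None,fx=3,fy=3,interpolation=cv2.INTER_CUBIC)[:,:,::-1])
```

```text
[0.5569 0.3567 0.0711] [ 0.2277 -0.481   0.0757]
gap 0.02742102517436755 [0.557  0.3561 0.0711] [ 0.6369 -1.4451  2.1169]
[ 0.0004 -0.2706 -4.1667]
[ 0.5841 -0.0027  0.0732]
[ 0.5842 -0.0027  0.0691] [ 0.944   0.1745 -3.6838]
11.350000000000001 27.8583
```

View pics/t5z.png

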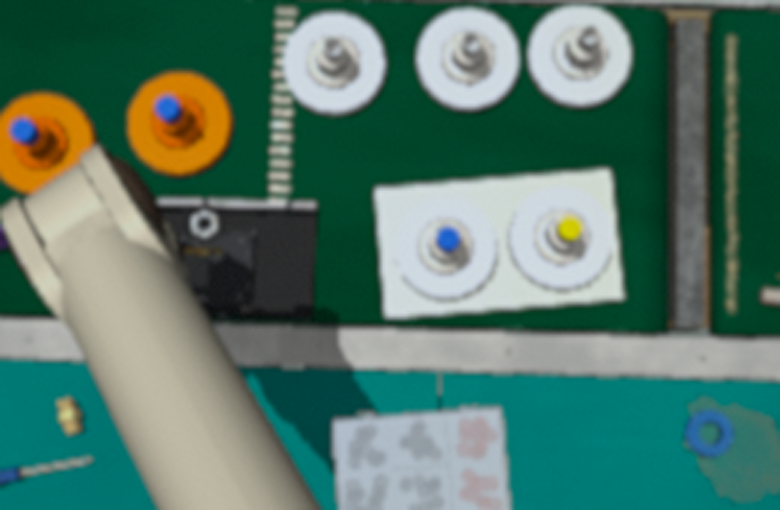

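View pics/w5.png

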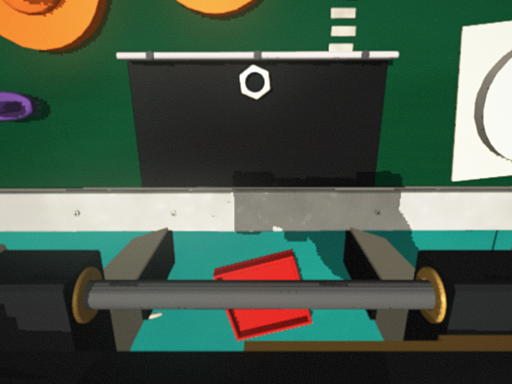

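Both heads stand on the mat (blue at (447,240), yellow at (569,230) in the crop). In the wrist view the nut is free at (255,82) and the tray is around (262,295). Now measuring the nut's pose, the tray, and blue's original position with a looser mask.

Run:
```python
from meas import *
im=cv2.imread('pics/w5.png')[:,:,::-1].copy(); c=np.load('w5c.npy',allow_pickle=True).item()
g=cv2.cvtColor(im,cv2.COLOR_RGB2GRAY); m=np.zeros(g.shape,np.uint8); m[63:105,235:278]=g[63:105,235:278]>110
cs,_=cv2.findContours(m,cv2.RETR_EXTERNAL,cv2.CHAIN_APPROX_NONE); k=cv2.convexHull(max(cs,key=cv2.contourArea))
M=cv2.moments(k); uv=(M['m10']/M['m00'],M['m01']/M['m00']); n=cast(c,uv,.013)[0]; print('nut',uv,n)
P=cast(c,k.reshape(-1,2),.018)[:,:2]-n[:2]
# width vs direction: flats direction = min width
a=np.radians(np.arange(0,180,1)); w=[np.ptp(P@[np.cos(x),np.sin(x)]) for x in a]
w=cv2.blur(np.r_[w,w,w].reshape(1,-1),(9,1)).ravel()[180:360]
w6=[w[i]+w[(i+60)%180]+w[(i+120)%180] for i in range(180)]; i=60+np.argmin(w6[60:120]); print('flat dir deg',i,'w',w[i],w[(i+30)%180])
# rail direction
for v in ('w5',):
    pass
H=hsv(im); r=((H[...,0]<8)|(H[...,0]>172))&(H[...,1]>150)&(H[...,2]>60)
ys,xs=np.where(r); print('red bbox',xs.min(),xs.max(),ys.min(),ys.max())
k=cv2.minAreaRect(np.c_[xs,ys].astype(np.float32)); print(k)
print('tray corners@.018',cast(c,[(215,273),(294,252),(311,317),(239,337)],.018)[:,:2])
# top
im0=cv2.imread('pics/top0.png')[:,:,::-1].copy(); ct=viewer.get_calibration('top'); H=hsv(im0); r=(((H[...,0]<8)|(H[...,0]>172))&(H[...,1]>150)).copy(); r[:220]=0; r[270:]=0; r[:,:170]=0; r[:,230:]=0
ys,xs=np.where(r); k=cv2.minAreaRect(np.c_[xs,ys].astype(np.float32)); print('tray top',k,cast(ct,k[0],.012)[0])
# blue original refined
im=cv2.imread('pics/w2.png')[:,:,::-1].copy(); c=np.load('w2c.npy',allow_pickle=True).item()
for col,(x0,x1) in dict(b=(150,215),y=(305,370)).items():
  for s0 in (60,90,120):
    H=hsv(im).astype(int); h,s,v=H[...,0],H[...,1],H[...,2]
    m=((h>95)&(h<135)&(s>s0)) if col=='b' else ((h>18)&(h<40)&(s>s0))
    k=np.zeros_like(m);k[80:130,x0:x1]=1
    m=(m&k).astype(np.uint8); cs,_=cv2.findContours(m,cv2.RETR_EXTERNAL,cv2.CHAIN_APPROX_NONE)
    hl=cv2.convexHull(max(cs,key=cv2.contourArea)); M=cv2.moments(hl); uv=(M['m10']/M['m00'],M['m01']/M['m00'])
    print(col,s0,cv2.boundingRect(hl),cast(c,uv,.088)[0])
```

```text
nut (254.2374574829932, 81.51190476190476) [0.6056 0.2901 0.013 ]
flat dir deg 97 w 0.029724646906917652 0.032507229689689714
red bbox 214 311 250 339
((261.9706115722656, 295.88232421875), (75.91365814208984, 84.40239715576172), 75.96376037597656)
tray corners@.018 [[0.3885 0.3384]
 [0.4162 0.245 ]
 [0.3248 0.221 ]
 [0.2944 0.3118]]
tray top ((197.4706268310547, 245.3823699951172), (27.163990020751953, 27.891597747802734), 75.96376037597656) [0.3494 0.2802 0.012 ]
b 60 (163, 89, 37, 34) [0.5574 0.3558 0.088 ]
b 90 (164, 89, 35, 33) [0.5575 0.3562 0.088 ]
b 120 (164, 90, 32, 32) [0.557  0.3571 0.088 ]
y 60 (320, 88, 38, 35) [0.5578 0.219  0.088 ]
y 90 (320, 88, 38, 35) [0.5577 0.219  0.088 ]
y 120 (321, 89, 36, 33) [0.5577 0.2191 0.088 ]
```

Nut at (.6056,.2901) with its flats along 97°, so the tool yaw is −83°. Tray centre is about (.353,.279). The open fingers (130 mm) don't fit inside the tray, so I'll grip the nut high and release just above the rim.

Run:
```python
from meas import *
t=manip.current_clock()
q=down(np.radians(-83)); n=[.6056,.2901]
print(manip.solve_ik([.353,.279,.021],q), manip.solve_ik([.353,.279,.12],q))
line(n+[.10],.25,0,q)
print(line(n+[.011],.12,3), manip.current_force())
effector.close(20); print('gap',manip.current_finger_gap(),manip.current_tool_pos(),manip.current_force())
line(n+[.12],.15); print(manip.current_finger_gap(),manip.current_force())
im,c=grab('wrist','w6'); print(manip.current_clock()-t,manip.current_clock())
```

```text
[-0.5232  0.4744 -0.2397  2.1775  0.2232  0.512  -2.3812] [-0.4588  0.2849 -0.306   2.1316  0.1257  0.7416 -2.2947]
[0.6055 0.2901 0.0109] [-0.2572 -0.0353 -0.101 ]
gap 0.028161621292240036 [0.6055 0.2901 0.0109] [0.1473 0.1017 0.0625]
0.027594863481540374 [-0.0854  0.3068 -0.7254]
4.4583999999999975 32.3167
```

View pics/w6.png

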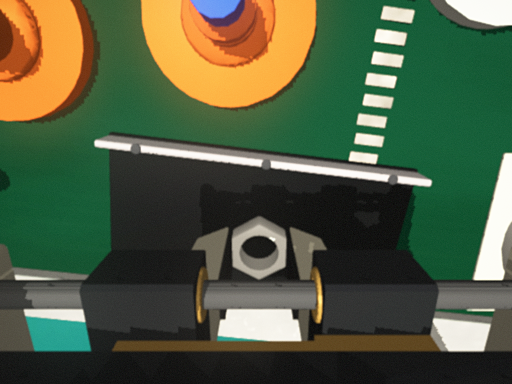

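The nut is held level between the fingers at (259,248). Now to the tray.

Run:
```python
from meas import *
t=manip.current_clock()
n=[.353,.279]
line(n+[.12],.25)
print(line(n+[.021],.12,3), manip.current_force(),manip.current_finger_gap())
effector.open_jaws(); manip.sleep(.2)
line(n+[.12],.2)
line([.30,.279,.2],.3);manip.sleep(.15)
im,c=grab('wrist','w7'); np.save('w7c.npy',c,allow_pickle=True);print(manip.current_clock()-t,manip.current_clock())
```

```text
[0.3529 0.2789 0.0209] [ 0.4937 -0.6882 -0.8744] 0.028026815234882006
5.708300000000001 38.025
```

View pics/w7.png

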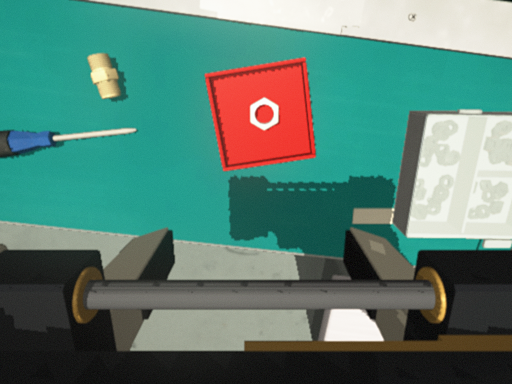

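The nut lies flat in the middle of the tray (264,114). Time used is 38 s. Now returning blue, then yellow, to their recorded poses.

```bash
cat > ret.py <<'E'
from meas import *
import sys
k=sys.argv[1]; t=manip.current_clock()
m=np.load(f'm{k}.npy'); g=np.load(f'g{k}.npy')
if k=='b': g[1]=.3558
m2=list(m[:2]); g2=list(g[:2])
manip.move_pose(m2+[.2],Q)
print(line(m2+[ZG-.002],.15,3), manip.current_force())
effector.close(25); print('gap',manip.current_finger_gap(),manip.current_tool_pos())
line(m2+[.19],.15); print(manip.current_force())
line(g2+[.19],.25)
print(line(g2+[ZG+.004],.12,3))
print(line(g2+[ZG+.0003],.03,2),g,manip.current_force())
effector.open_jaws(); manip.sleep(.2)
line(g2+[.22],.2)
print(manip.current_clock()-t,manip.current_clock())
E
python3 ret.py b
python3 - <<'E'
from meas import *
grab('scene','s8');grab('wrist','w8')
E
```

```text
[ 0.5842 -0.0026  0.0691] [ 0.2179  0.7044 -0.0983]
gap 0.02777448667499502 [ 0.5842 -0.0026  0.0691]
[-0.213  -0.2804 -4.2425]
[0.557  0.3558 0.0751]
[0.5567 0.3557 0.0713] [0.557  0.3558 0.0711] [-0.2182  0.0001 -4.0601]
11.7333 49.7583
```

View pics/w8.png

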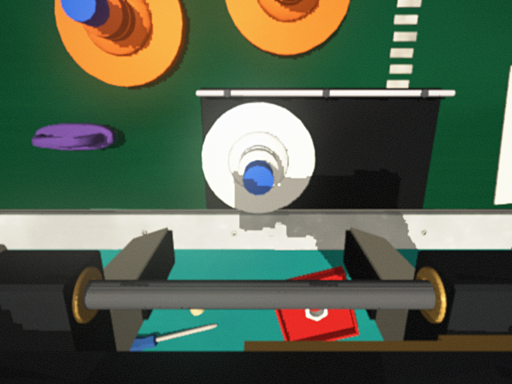

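Blue stands upright in its place (cap at (258,177)). Now yellow, then a check view from the same pose as w2.

```bash
python3 ret.py y
python3 - <<'E'
from meas import *
c2=np.load('w2c.npy',allow_pickle=True).item()
line([.4916,.2882,.2212],.25,3); manip.sleep(.2)
im,c=grab('wrist','w9'); print(manip.current_tool_pos(),c['eye'],c2['eye'])
old=cv2.imread('pics/w2.png')[:,:,::-1].copy()
def cp(im,c,col,s0=60):
    x0,x1=dict(b=(150,215),y=(305,370))[col]
    H=hsv(im).astype(int); h,s=H[...,0],H[...,1]
    m=((h>95)&(h<135)&(s>s0)) if col=='b' else ((h>18)&(h<40)&(s>s0))
    k=np.zeros_like(m);k[80:130,x0:x1]=1
    m=(m&k).astype(np.uint8); cs,_=cv2.findContours(m,cv2.RETR_EXTERNAL,cv2.CHAIN_APPROX_NONE)
    hl=cv2.convexHull(max(cs,key=cv2.contourArea)); M=cv2.moments(hl); uv=(M['m10']/M['m00'],M['m01']/M['m00'])
    return uv,cast(c,uv,.088)[0]
def disc(im,c,x0,x1):
    g=cv2.cvtColor(im,cv2.COLOR_RGB2GRAY); m=np.zeros(g.shape,np.uint8); m[33:157,x0:x1]=g[33:157,x0:x1]>75
    m=cv2.morphologyEx(m,cv2.MORPH_OPEN,np.ones((9,9))); cs,_=cv2.findContours(m,cv2.RETR_EXTERNAL,cv2.CHAIN_APPROX_NONE)
    hl=cv2.convexHull(max(cs,key=cv2.contourArea)); M=cv2.moments(hl); return cast(c,(M['m10']/M['m00'],M['m01']/M['m00']),.0145)[0]
for col in 'by': print(col,'old',cp(old,c2,col),'new',cp(im,c,col))
for nm,x in dict(b=(133,259),y=(259,388)).items(): print('disc',nm,disc(old,c2,*x),disc(im,c,*x))
print(manip.current_clock())
E
```

```text
[ 0.5999 -0.1417  0.0691] [-0.4287 -0.0787 -0.7684]
gap 0.02688116469116338 [ 0.5999 -0.1417  0.0691]
[-0.6212  0.4121 -3.8988]
[0.5576 0.2192 0.0751]
[0.5575 0.2191 0.0713] [0.5576 0.2192 0.0711] [-0.1292 -0.2    -3.6351]
12.075000000000003 61.9333
[0.4914 0.2885 0.2212] [0.5747 0.2888 0.3794] [0.5747 0.2883 0.3798]
b old ((180.9432098765432, 105.07460317460317), array([0.5574, 0.3558, 0.088 ])) new ((180.0605258514205, 104.35239103582141), array([0.5571, 0.3566, 0.088 ]))
y old ((338.73848439821694, 104.44130757800892), array([0.5578, 0.219 , 0.088 ])) new ((339.66319444444446, 103.66335978835978), array([0.5577, 0.2185, 0.088 ]))
disc b [0.5611 0.3565 0.0145] [0.5607 0.3573 0.0145]
disc y [0.5614 0.2183 0.0145] [0.5612 0.2176 0.0145]
63.6667
```

View pics/w9.png

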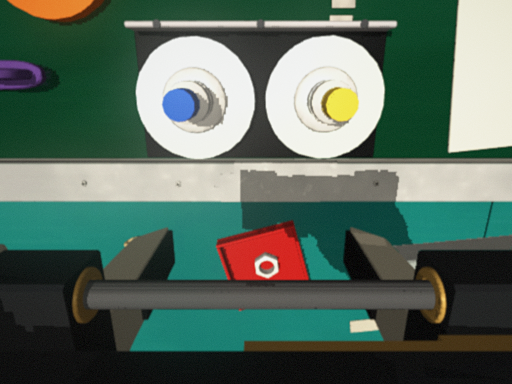

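Both heads are within 1 mm of their original positions, the nut is flat in the tray, and the arm is clear of everything.

Run:
```python
from meas import *
print(manip.current_force(),manip.current_clock()); print(manip.hand_in())
```

```text
[-1.024   0.4902 -0.302 ] 63.6667
the job is handed in; nothing more can be done
None
```

I moved the yellow and then the blue head onto the mat, put the nut in the red tray, and only then stood blue and yellow back on their own places. The job was handed in at about 64 s of the 128 s allowed.

**Heads:** Wrist views from the same pose before and after put each cap and disc within about 1 mm of where it started. The heads are upright and not swapped.

**Nut:** It lies flat near the middle of the tray. I released it about 11 mm above the tray floor because the open fingers do not fit inside the tray.

**Check that disagreed:** The disc centroid and the cap differed by about 3–4 mm in x. That gap was the same before and after, so I put it down to the mask and parallax, not a lean.

**Not re-checked:** I took no final top view. The brush and the orange heads looked unmoved where the wrist views showed them; I did not locate or check the spool or the gauge, and never commanded a move near any bystander.

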